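Find the plug gauge that each coupling fits

ROBOT

A 6-joint arm with a two-finger parallel gripper is mounted at the origin on the work surface. World frame = base frame: x ahead of the robot, y to its left, z up, the work surface at z = 0. Lengths are in m, angles in degrees, forces in N, time in s.
With the tool pointing down it reaches from about 0.35 to 1 m from the base axis. Payload 7.1 kg.
Tool frame: the origin (TCP) lies on the centre line of the jaws, within the pads' length; the fingertips stand ctrl.tips_ahead ahead of it and the grasp point (between the pads) is the TCP (ctrl.tips_ahead is the distance from the TCP to the fingertips, in m); z points along the fingers, y is the line along which they close (so a half turn about z gives the same grasp; the last joint's range is limited). The gripper opens to 85 mm and grips with 20 to 120 N. Pads are 22 mm wide; open, the fingers measure 114 mm over their backs; the gripper's body (76 mm by 85 mm) begins 54 mm behind the grasp point. The pads swing forward as they close: fully open they stand 13 mm farther back than shut.
Start: joints at [65.088, 24.242, 93.386, -0, 62.372, -1.089], TCP at [0.252, 0.572, 0.25] pointing down, gripper open.
Joint ranges: [-172.04, 172.04], [-51.8, 120.97], [4.93, 147.93], [-75.15, 255.16], [6.16, 154.13], [-145.62, 145.62]. Speed limits (degrees/s): [136.94, 136.94, 172.46, 180, 180, 180].

INTERFACE

Orientations are given as a 3x3 rotation matrix whose columns are the frame's x, y, z axes.
In Python, from station import ctrl, imaging gives the robot as it stands.
- The arm moves only by the shell command python3 -m inch 'ROWS' [OPENING] [FORCE]. ROWS is a JSON object of lists of equal length, an entry for each row: "travel": the shift along the tool's x, y, z in m, a list of three; "rot": the turn, a rotation vector about the tool's x, y, z in rad, a list of three. In form: {"travel": [[dx, dy, dz], ...], "rot": [[ax, ay, az], ...]}. A call has 1 to 12 rows; each row is the pose to reach, as a shift and turn from the pose commanded when the call began, along the tool's axes at that moment; what a row does not reach only later rows make up. A row lasts 1/12 s, in which the tool goes at most 41.7 mm and 7.16 degrees, less where a joint would pass 70% of its speed; a pose out of reach is approached as far as the arm can. A call with a gripper value outside its range is refused whole. OPENING is the opening, from 0 (shut) to 1 (fully open), set as the call begins (- or left out, the last holds). The fingers move at their own pace and stop on an object; FORCE is the grip in N (left out, the last holds). Time passes only in rows, so rows that repeat a pose let the fingers close. It gives the time, the measured TCP pose, the force, the opening and the grip force at its end, in the units of the state.
- ctrl.read_state(): the state, without advancing time (a new reading comes with each control period).
- imaging.capture(name): name is "scene" or "top"; returns a dict with "frame" (420x560x3 uint8, red, green, blue), "depth" (420x560 float32, m along the optical axis (not along the pixel's ray), 0 where there is no reading), "K" (3x3 intrinsics, pixels), "extrinsics" (4x4, takes a point from world to camera coordinates). Camera axes: x right, y down, z forward; pixel columns grow to the right and rows downward; lengths in m; the calibration is good to about 2 mm. A picture is of the moment at which its call begins.
- ctrl.sign_off(): hands the job in; it is judged then, once.
The state is a dict: "clock": time; "q": joint angles; "joint_vel": joint speeds; "effort": joint torques, N m; "position": TCP position; "orientation": TCP orientation; "contact_force": force on the tool from outside, world axes, zero at the start; "moment": the same for the moment, N m; "finger_gap": opening from 0.0 (shut) to 1.0 (fully open); "grip_force": force on a finger pad.
Only numpy, scipy, OpenCV 4.12 (cv2) and the standard library are available. Lean on these libraries where they do the work, as an engineer would, in place of code of your own. Each camera call takes 0.05 s, during which the arm holds its last target. There are 200 camera calls.

TASK

The two couplings in the steel rack look alike but are bored to different sizes. Find out by trying them on, without forcing, which of the two plug gauges each one belongs on, and leave both on the gauges, pushed fully home against the collar: the wider-bored coupling on the thick plug, and the one that is too tight for it on the thin plug. Do not drop the couplings, and leave everything else on the bench where it is.

Things in the scene. Friction and masses are not known exactly. Their poses are not given: they have to be found in the camera images.
- coupling_a: Steel tubing coupling lying in the rack: a tube, 52 mm outside, 89 mm long, about 0.7 kg. Both ends: a recess 45 mm wide, 12 mm deep, then the threaded land, 65 mm long. The two look alike; they differ in the bore of the land, which only the plugs tell. Origin at the tube's centre; local x is its axis, either end forward; its roll about x does not matter.
- coupling_b: Steel tubing coupling lying in the rack: a tube, 52 mm outside, 89 mm long, about 0.7 kg. Both ends: a recess 45 mm wide, 12 mm deep, then the threaded land, 65 mm long. The two look alike; they differ in the bore of the land, which only the plugs tell. Origin at the tube's centre; local x is its axis, either end forward; its roll about x does not matter.
- thick_plug: Fixed bench stand with a level steel pin (plug gauge) of 38.4 mm diameter. Origin on the bench below the pin; local x runs along the pin from its nose (x = -66 mm) to the stand: couplings slide on in +x. Pin axis y = 0, z = 85 mm; 50 mm collar at x = 14 mm: fully home, a coupling's centre is at x = -30.5 mm. Base x -65 to 85 mm, 100 mm wide, 18 mm high; clamp behind the collar 124 mm high.
- thin_plug: Fixed bench stand with a level steel pin (plug gauge) of 32 mm diameter. Origin on the bench below the pin; local x runs along the pin from its nose (x = -66 mm) to the stand: couplings slide on in +x. Pin axis y = 0, z = 85 mm; 50 mm collar at x = 14 mm: fully home, a coupling's centre is at x = -30.5 mm. Base x -65 to 85 mm, 100 mm wide, 18 mm high; clamp behind the collar 124 mm high.
- thick_plug_tip (a point): Middle of the thick plug's nose, 85 mm above the bench; axes as its stand. Nose 24 mm wide, coned over 10 mm to the full diameter. The wider-bored coupling passes with 1.8 mm to spare all round, but catches on the cone's edge if held further off-centre. The tighter one can never pass: it stops with its front end about 20 mm past this point, 60 mm short of home.
- thin_plug_tip (a point): Middle of the thin plug's nose, 85 mm above the bench; axes as its stand. Nose 18 mm wide, coned over 10 mm to the full diameter. The tighter coupling passes with 1.5 mm to spare all round, and is fully home with its front end 80 mm past this point. The wider-bored one would slide home here too, loosely, but belongs on the thick plug.
- rack: Fixed dark steel rack, 100 x 230 mm: two notched plates, 10 mm thick, 36 mm high, inner faces 52 mm apart, so that fingers pass down between them at the middle of a coupling. Origin under its middle, on the bench. Couplings lie along local x in V grooves at local y = -55 and 55 mm, axes 48 mm above the bench; base plate 6 mm high.
- ring_gauge: Bystander, to be left alone: squat plain stainless ring, 90 mm across, 28 mm high.
- thread_protector: Bystander, to be left alone: grey cast-iron cup, 82 mm across, 60 mm high.
- lens: Bystander, to be left alone: green glass inspection lens in a dark round frame with a handle, 165 mm long, lying flat.
- tally_counter: Bystander, to be left alone: round brass tally counter, 54 mm across, 24 mm high.
- dope_can: Bystander, to be left alone: grey can, 84 mm across, 105 mm high.
- brush: Bystander, to be left alone: brush lying flat.

How it is judged (in metres and radians):
At the end, for the whole second after the job is handed in: One coupling is on the thick plug and the other on the thin plug, each fully home (centre within 5 mm of its home point along the pin and within 7 mm of the pin's axis sideways, its axis within 0.1 rad of the pin's), both at rest and released (((x of coupling_a in the frame of thick_plug between -0.0355 and -0.026 m and y of coupling_a in the frame of thick_plug between -0.007 and 0.007 m and z of coupling_a in the frame of thick_plug between 0.077 and 0.091 m and angle between the x axis of coupling_a and the x axis of thick_plug, either way round below 0.1 rad) or (x of coupling_b in the frame of thick_plug between -0.0355 and -0.026 m and y of coupling_b in the frame of thick_plug between -0.007 and 0.007 m and z of coupling_b in the frame of thick_plug between 0.077 and 0.091 m and angle between the x axis of coupling_b and the x axis of thick_plug, either way round below 0.1 rad)) and ((x of coupling_a in the frame of thin_plug between -0.0355 and -0.026 m and y of coupling_a in the frame of thin_plug between -0.007 and 0.007 m and z of coupling_a in the frame of thin_plug between 0.077 and 0.091 m and angle between the x axis of coupling_a and the x axis of thin_plug, either way round below 0.1 rad) or (x of coupling_b in the frame of thin_plug between -0.0355 and -0.026 m and y of coupling_b in the frame of thin_plug between -0.007 and 0.007 m and z of coupling_b in the frame of thin_plug between 0.077 and 0.091 m and angle between the x axis of coupling_b and the x axis of thin_plug, either way round below 0.1 rad)) and linear speed of each of coupling_a, coupling_b below 0.03 m/s and contact force between the fingers and coupling_a below 0.2 N and contact force between the fingers and coupling_b below 0.2 N); the robot touches nothing.
It fails at once if a coupling is forced on a plug gauge (more than 60 N) (contact force between any of coupling_a, coupling_b and thick_plug above 60 N or contact force between any of coupling_a, coupling_b and thin_plug above 60 N).
It fails at once if a coupling is dropped (moves free of the fingers at more than 0.7 m/s) ((contact force between the fingers and coupling_a below 0.05 N and linear speed of coupling_a above 0.7 m/s) or (contact force between the fingers and coupling_b below 0.05 N and linear speed of coupling_b above 0.7 m/s)).
It fails at once if something else on the bench is shifted by more than 25 mm (distance of any of ring_gauge, thread_protector, lens, tally_counter, dope_can, brush from where it was at the start of the episode above 0.025 m).
It also fails if it takes over 58 s, if anything falls off the work surface, if the arm or the gripper's body presses on something with over 40 N, if the wrist force passes 120 N, or if a joint passes its speed limit or range.

## Working session

There is one attempt and no reset: what is moved stays moved. The work goes in short steps, Python scripts to look and compute and a shell command to move; the robot and the scene stay as the last step left them, time stands still between calls to the robot, and variables do not carry over. Pictures are saved under pics/ and viewed, at most 10 in all, crops included, and the job is handed in when it is done.

```bash
ls; mkdir -p pics; python3 - <<'E'
from station import ctrl, imaging
import cv2, numpy as np
for n in ("scene","top"):
    c=imaging.capture(n); np.savez(f"{n}0.npz",**c)
    cv2.imwrite(f"pics/{n}0.png",c["frame"][:,:,::-1])
    print(n,c["K"].round(1).tolist(),c["extrinsics"].round(4).tolist())
s=ctrl.read_state();print(s,ctrl.tips_ahead)
E
```

```text
pics
scene [[438.0, 0.0, 273.8], [0.0, 438.0, 210.2], [0.0, 0.0, 1.0]] [[0.195, 0.9808, 0.0103, -0.1354], [0.8142, -0.156, -0.5592, -0.4118], [-0.5468, 0.1174, -0.829, 1.3889], [0.0, 0.0, 0.0, 1.0]]
top [[544.3, 0.0, 283.5], [0.0, 544.3, 223.9], [0.0, 0.0, 1.0]] [[-0.0222, -0.9997, 0.007, 0.0327], [-0.9883, 0.0209, -0.1509, 0.5549], [0.1507, -0.0103, -0.9885, 1.4039], [0.0, 0.0, 0.0, 1.0]]
{'clock': 0.1, 'q': array([ 6.50871104e+01,  2.42806410e+01,  9.34252336e+01, -6.49785497e-04,
        6.23731667e+01, -1.08957767e+00]), 'joint_vel': array([ 0.02933406, -0.06015196, -0.05649463, -0.03012519,  0.07797755,
       -0.05169026]), 'effort': array([-1.78625410e-04, -5.58424902e+01, -2.82445139e+01,  9.59671775e-05,
        2.96638238e-03,  3.50343430e-05]), 'position': array([0.25224605, 0.57134085, 0.24962948]), 'orientation': array([[-9.14797524e-01,  4.03912321e-01, -5.72000057e-04],
       [ 4.03912726e-01,  9.14796663e-01, -1.25539620e-03],
       [ 1.61937493e-05, -1.37947144e-03, -9.99999048e-01]]), 'contact_force': array([-0.73682825, -0.37475864,  0.00323901]), 'moment': array([-0.07932091, -0.01354615,  0.0292103 ]), 'grip_force': 0.0, 'finger_gap': 0.9981645510313466} 0.019
```

View pics/top0.png

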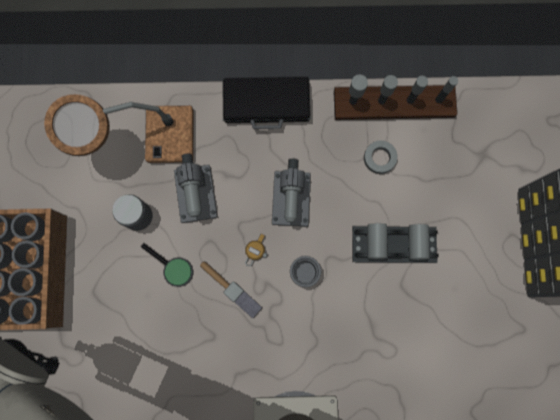

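View pics/scene0.png

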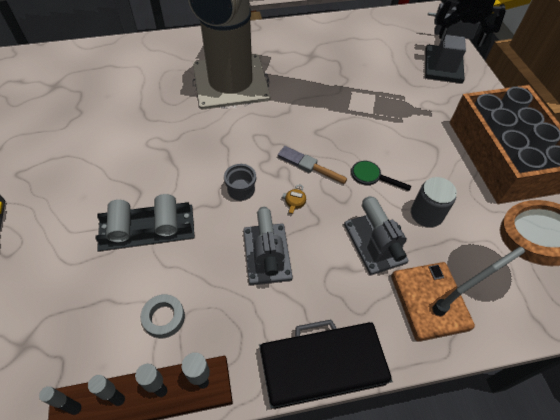

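The top view shows the two stands near (196,190) and (291,197), with their noses facing the robot (downward), and the rack at (395,243) with couplings at (377,241) and (419,241). In the scene view the stands are at (378,235) and (267,248) and the rack is at (145,222). Next I'll measure them from the depth images.

```bash
cat > h.py <<'E'
import numpy as np, cv2
def cloud(c):
    d=c["depth"];K=c["K"];E=c["extrinsics"]
    v,u=np.indices(d.shape)
    P=np.stack([(u-K[0,2])/K[0,0]*d,(v-K[1,2])/K[1,1]*d,d],-1)
    W=(P-E[:3,3])@E[:3,:3]
    W[d<=0]=np.nan
    return W
def box(W,x0,x1,y0,y1,z0,z1):
    P=W.reshape(-1,3)
    m=(P[:,0]>x0)&(P[:,0]<x1)&(P[:,1]>y0)&(P[:,1]<y1)&(P[:,2]>z0)&(P[:,2]<z1)
    return P[m]
E
python3 - <<'E'
from h import *
np.set_printoptions(precision=4,suppress=True)
for n in ("top","scene"):
    c=np.load(n+"0.npz"); W=cloud(c)
    print(n)
    pix=dict(top=[(196,213),(291,220),(377,241),(419,241),(353,244),(437,244),(400,300),(305,272)],scene=[(375,210),(264,225),(118,220),(165,215),(240,180)])[n]
    for u,v in pix: print((u,v),W[v,u])
    W0=W
    for name,u0,u1,v0,v1 in ([("left",165,225,140,235),("right",262,322,145,245)] if n=="top" else [("left",335,420,190,280),("right",235,300,195,290)]):
        Q=W[v0:v1,u0:u1].reshape(-1,3)
        b=Q[(Q[:,2]>.010)&(Q[:,2]<.024)]
        r=cv2.minAreaRect((b[:,:2]*1000).astype(np.float32)); print(name,"base",r,len(b))
        h=Q[(Q[:,2]>.07)&(Q[:,2]<.14)]
        for x in np.arange(h[:,0].min(),h[:,0].max(),.01):
            s=h[(h[:,0]>=x)&(h[:,0]<x+.01)]
            print("  x%.3f"%x,len(s),s[:,1].min().round(4),s[:,1].max().round(4),"zmax",np.percentile(s[:,2],95).round(4))
    Q=box(W,.3,.55,-.35,-.05,.03,.1); 
    print("rack",Q.min(0),Q.max(0),len(Q))
    Q=Q[Q[:,2]>.055]
    for a in (Q[Q[:,1]>np.median(Q[:,1])],):
        pass
    k=cv2.kmeans(Q[:,1].astype(np.float32),2,None,(3,50,1e-5),5,0)[1].ravel()
    for i in (0,1):
        a=Q[k==i]; print(" coup",len(a),a.min(0),a.max(0),cv2.minAreaRect((a[:,:2]*1000).astype(np.float32)))
E
```

```text
top
(196, 213) [0.5791 0.2437 0.1025]
(291, 220) [0.5568 0.0019 0.0973]
(377, 241) [ 0.501  -0.2202  0.0724]
(419, 241) [ 0.4987 -0.3292  0.072 ]
(353, 244) [ 0.5016 -0.1663  0.0091]
(437, 244) [ 0.4974 -0.3958  0.0028]
(400, 300) [ 0.349  -0.2884 -0.0043]
(305, 272) [ 0.4291 -0.0345  0.0058]
left base ((687.186767578125, 254.4902801513672), (227.0684356689453, 144.97390747070312), 14.64761734008789) 1019
  x0.574 53 0.2359 0.2674 zmax 0.1048
  x0.584 62 0.2323 0.2684 zmax 0.1067
  x0.594 59 0.2324 0.2714 zmax 0.1061
  x0.604 56 0.2352 0.2707 zmax 0.1068
  x0.614 55 0.2364 0.2745 zmax 0.1056
  x0.624 58 0.2378 0.2735 zmax 0.1076
  x0.634 58 0.2388 0.2765 zmax 0.1076
  x0.644 64 0.2406 0.2844 zmax 0.1066
  x0.654 105 0.2367 0.2917 zmax 0.1215
  x0.664 108 0.2306 0.2915 zmax 0.1264
  x0.674 97 0.2325 0.2944 zmax 0.1272
  x0.684 93 0.2334 0.2958 zmax 0.1275
  x0.694 91 0.2356 0.2971 zmax 0.1272
  x0.704 36 0.2355 0.2938 zmax 0.1262
  x0.714 38 0.2563 0.2823 zmax 0.1032
  x0.724 41 0.2567 0.2825 zmax 0.1015
  x0.734 22 0.2586 0.2852 zmax 0.1018
right base ((639.7351684570312, 11.47452545
[... 2577 characters left out ...]
47 109 -0.0383 0.0238 zmax 0.124
  x0.657 105 -0.0387 0.0245 zmax 0.1229
  x0.667 131 -0.0396 0.0227 zmax 0.1237
  x0.677 126 -0.0403 0.0226 zmax 0.1241
  x0.687 265 -0.0385 0.0224 zmax 0.1206
  x0.697 53 -0.0237 0.0033 zmax 0.0979
  x0.707 57 -0.0241 0.0031 zmax 0.0982
  x0.717 92 -0.0248 0.0014 zmax 0.0975
rack [ 0.3951 -0.35    0.03  ] [ 0.55   -0.0501  0.0769] 1877
 coup 699 [ 0.3951 -0.2536  0.055 ] [ 0.55   -0.0501  0.0769] ((478.80755615234375, -148.54299926757812), (95.12602996826172, 241.49404907226562), 19.58942413330078)
 coup 560 [ 0.4586 -0.35    0.0551] [ 0.5484 -0.3114  0.0755] ((503.3690490722656, -331.29742431640625), (38.3111572265625, 89.80731964111328), 88.80643463134766)
```

```bash
cat >> h.py <<'E'
from scipy.optimize import least_squares
def cyl(P,r,xm):
    # near-x axis cylinder of known radius -> y,z at x=xm, yaw slope
    def f(p):
        dx=P[:,0]-xm; c=np.cos(np.arctan(p[2]))
        return np.hypot((P[:,1]-p[0]-p[2]*dx)*c,P[:,2]-p[1]-p[3]*dx)-r
    s=least_squares(f,[np.median(P[:,1]),P[:,2].max()-r,0,0],loss="soft_l1",f_scale=.001)
    return s.x,np.std(s.fun)
E
python3 - <<'E'
from h import *
np.set_printoptions(precision=4,suppress=True)
for n in ("top","scene"):
    c=np.load(n+"0.npz"); W=cloud(c); print(n)
    Q=box(W,.588,.645,.225,.285,.08,.115); print("thick",cyl(Q,.0192,.6),len(Q))
    Q=box(W,.57,.63,-.03,.03,.08,.115); print("thin",cyl(Q,.016,.6),len(Q))
    for a,b in((-.36,-.3),(-.255,-.19)):
        Q=box(W,.46,.545,a,b,.05,.1); print("coup",cyl(Q,.026,.5),len(Q))
        Q=box(W,.42,.58,a+.02,b-.02,.06,.1); print("  ends x",np.percentile(Q[:,0],[1,99]),Q[:,0].min(),Q[:,0].max())
    for a,b in((.235,.26),(-.01,.01)):
        Q=box(W,.53,.64,a,b,.085,.115); print(" nose x",np.sort(Q[:,0])[:5])
        Q=box(W,.62,.75,a,b,.1085,.14); print(" collar x",np.sort(Q[:,0])[:8])
    for a,b,l,nn in ((.33,.62,.05,'l'),):
        Q=box(W,.35,.75,.28,.5,.08,.13);print("dopecan",np.median(Q,0))
    Q=box(W,.40,.60,-.45,-.1,.02,.042); print("rack rect",cv2.minAreaRect((Q[:,:2]*1000).astype(np.float32)))
    Q=box(W,.35,.8,-.45,.5,-.01,.01); print("bench z",np.median(Q[:,2]))
E
```

```text
top
thick (array([ 0.2536,  0.0854,  0.1321, -0.0042]), np.float64(0.0023403627749530743)) 328
thin (array([ 0.0011,  0.0849, -0.0725, -0.0033]), np.float64(0.00234145995384793)) 279
coup (array([-0.3342,  0.0476, -0.0329,  0.0017]), np.float64(0.0025541015654093587)) 631
  ends x [0.4569 0.5438] 0.45658504373223374 0.5443781816250496
coup (array([-0.2237,  0.0477, -0.0356,  0.0026]), np.float64(0.002468756152297316)) 624
  ends x [0.4619 0.5485] 0.4616440565119836 0.5501025228512484
 nose x [0.5748 0.5754 0.5763 0.5763 0.5764]
 collar x [0.6272 0.6323 0.6393 0.6506 0.6555 0.6559 0.6584 0.6585]
 nose x [0.5547 0.5556 0.5568 0.5569 0.5571]
 collar x [0.6346 0.6361 0.6373 0.6374 0.6379 0.6387 0.6424 0.6425]
dopecan [0.5951 0.4099 0.1047]
rack rect ((498.1240539550781, -278.5398864746094), (220.46998596191406, 78.56533813476562), 88.38752746582031)
bench z 0.00020133994976622775
scene
thick (array([ 0.249 ,  0.0827,  0.1359, -0.0005]), np.float64(0.0013295408307337758)) 369
thin (array([-0.0028,  0.083 , -0.0721,  0.0062]), np.float64(0.0011832962001767059)) 316
coup (array([-0.3381,  0.0459, -0.0255, -0.0025]), np.float64(0.0013316054268767104)) 650
  ends x [0.4608 0.5477] 0.4585749260931198 0.548429499770309
coup (array([-0.2283,  0.0458, -0.0333,  0.0062]), np.float64(0.0012683065174098904)) 613
  ends x [0.4647 0.5523] 0.4619846727127409 0.5530790471212969
 nose x [0.577  0.5783 0.5788 0.5794 0.5806]
 collar x [0.6601 0.665  0.6662 0.667  0.6672 0.6673 0.6679 0.6684]
 nose x [0.5566 0.5606 0.5615 0.5618 0.5618]
 collar x [0.646  0.6473 0.6477 0.6477 0.6484 0.6489 0.6494 0.6495]
dopecan [0.6055 0.4062 0.1018]
rack rect ((508.2026672363281, -283.74102783203125), (221.0290069580078, 86.59199523925781), 87.80519104003906)
bench z -0.001939724486880787
```

```bash
cat > w.py <<'E'
# usage: w.py X Y Z YAW(deg of coupling axis) -> travel/rot in present tool axes
import sys,numpy as np
from station import ctrl
from scipy.spatial.transform import Rotation as R
s=ctrl.read_state(); O=s["orientation"]; p=s["position"]
if len(sys.argv)>4:
    t=np.array(list(map(float,sys.argv[1:4]))); a=np.radians(float(sys.argv[4]))
    T=np.array([[-np.cos(a),-np.sin(a),0],[-np.sin(a),np.cos(a),0],[0,0,-1.]])
    print("travel",(O.T@(t-p)).round(4),"rot",R.from_matrix(O.T@T).as_rotvec().round(4))
print("t",round(s["clock"],2),"p",p.round(4),"yaw",np.degrees(np.arctan2(-O[1,0],-O[0,0])).round(2),"F",s["contact_force"].round(1),"gap",round(s["finger_gap"],3),"grip",round(s["grip_force"],1))
E
T='[-0.553,-0.627,0]'; python3 -m inch '{"travel":[[-0.03,-0.035,0],[-0.553,-0.627,0],[-0.553,-0.627,0],[-0.553,-0.627,0],[-0.553,-0.627,0],[-0.553,-0.627,0],[-0.553,-0.627,0],[-0.553,-0.627,0],[-0.553,-0.627,0],[-0.553,-0.627,0],[-0.553,-0.627,0],[-0.553,-0.627,0]],"rot":[[0,0,-0.1],[0,0,-0.2],[0,0,-0.3],[0,0,-0.382],[0,0,-0.382],[0,0,-0.382],[0,0,-0.382],[0,0,-0.382],[0,0,-0.382],[0,0,-0.382],[0,0,-0.382],[0,0,-0.382]]}' 1
python3 w.py 0.505 -0.226 0.15 -1.8
```

```text
clock: 1.1
position: [0.4032, 0.0931, 0.2504]
orientation: [[-0.999, 0.034, 0.0], [0.034, 0.999, 0.0], [-0.0, 0.0, -1.0]]
contact_force: [1.7, 0.1, 0.2]
finger_gap: 1.004
grip_force: 0.0
travel [-0.1124 -0.3155  0.1004] rot [ 0.      0.0001 -0.0021]
t 1.1 p [0.4032 0.0931 0.2504] yaw -1.92 F [1.7 0.1 0.2] gap 1.004 grip 0.0
```

```bash
python3 -m inch '{"travel":[[-0.112,-0.315,0.1],[-0.112,-0.315,0.1],[-0.112,-0.315,0.1],[-0.112,-0.315,0.1],[-0.112,-0.315,0.1],[-0.112,-0.315,0.1],[-0.112,-0.315,0.1],[-0.112,-0.315,0.1],[-0.112,-0.315,0.1],[-0.112,-0.315,0.1],[-0.112,-0.315,0.1]],"rot":[[0,0,0],[0,0,0],[0,0,0],[0,0,0],[0,0,0],[0,0,0],[0,0,0],[0,0,0],[0,0,0],[0,0,0],[0,0,0]]}' 1
python3 w.py 0.505 -0.226 0.05 -1.8
python3 - <<'E'
from h import *
from station import imaging
np.set_printoptions(precision=4,suppress=True)
for n in ("top","scene"):
    c=imaging.capture(n); cv2.imwrite(f"pics/{n}1.png",c["frame"][:,:,::-1])
E
python3 -c "
import cv2,numpy as np
a=cv2.imread('pics/top1.png')[150:310,300:500];b=cv2.imread('pics/scene1.png')[130:290,50:250]
cv2.imwrite('pics/c1.png',cv2.resize(np.hstack([a,b]),None,fx=2,fy=2))"
```

```text
clock: 2.02
position: [0.5038, -0.2236, 0.1496]
orientation: [[-0.999, 0.036, -0.002], [0.036, 0.999, 0.001], [0.002, 0.001, -1.0]]
contact_force: [0.5, 0.6, 0.1]
finger_gap: 0.997
grip_force: 0.0
travel [-0.0014 -0.0025  0.0996] rot [ 0.001  -0.0018 -0.0041]
t 2.02 p [ 0.5038 -0.2236  0.1496] yaw -2.04 F [0.5 0.6 0.1] gap 0.997 grip 0.0
```

View pics/c1.png

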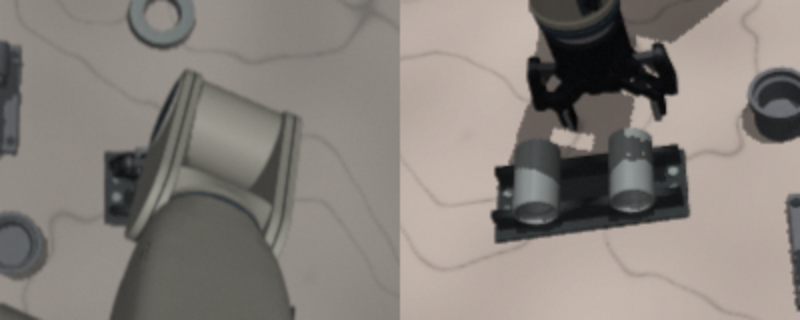

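The crop shows the open fingers (tips at about crop (568,115) and (658,115)) above the near coupling at crop (630,170), which matches my estimate to within about 3 mm. Next I'll descend and close.

```bash
python3 -m inch '{"travel":[[-0.002,-0.002,0.03],[-0.002,-0.002,0.06],[-0.002,-0.002,0.08],[-0.002,-0.002,0.095],[-0.002,-0.002,0.101],[-0.002,-0.002,0.101]],"rot":[[0,0,0],[0,0,0],[0,0,0],[0,0,0],[0,0,0],[0,0,0]]}' 1
python3 -m inch '{"travel":[[0,0,0],[0,0,0],[0,0,0],[0,0,0],[0,0,0],[0,0,0]],"rot":[[0,0,0],[0,0,0],[0,0,0],[0,0,0],[0,0,0],[0,0,0]]}' 0.3 30
python3 w.py
```

```text
clock: 2.62
position: [0.5057, -0.2239, 0.0487]
orientation: [[-0.999, 0.032, -0.002], [0.032, 0.999, 0.001], [0.002, 0.001, -1.0]]
contact_force: [-0.1, 0.2, 0.9]
finger_gap: 1.0
grip_force: 0.0
clock: 3.12
position: [0.5073, -0.2256, 0.0508]
orientation: [[-0.999, 0.034, 0.002], [0.034, 0.999, -0.001], [-0.002, -0.0, -1.0]]
contact_force: [0.0, 2.5, 6.0]
finger_gap: 0.596
grip_force: 30.7
t 3.12 p [ 0.5073 -0.2256  0.0508] yaw -1.94 F [0.  2.5 6. ] gap 0.596 grip 30.7
```

```bash
python3 -m inch '{"travel":[[0,0,0],[0,0,-0.005],[0,0,-0.02],[0,0,-0.045],[0,0,-0.075],[0,0,-0.1],[0,0,-0.11],[0,0,-0.11]],"rot":[[0,0,0],[0,0,0],[0,0,0],[0,0,0],[0,0,0],[0,0,0],[0,0,0],[0,0,0]]}' - 45
python3 w.py 0.502 0.238 0.16 7.65
```

```text
clock: 3.78
position: [0.5076, -0.2262, 0.1617]
orientation: [[-0.999, 0.034, 0.004], [0.034, 0.999, -0.002], [-0.004, -0.002, -1.0]]
contact_force: [1.1, -0.1, -8.2]
finger_gap: 0.596
grip_force: 49.8
travel [0.0213 0.4638 0.0008] rot [-0.0022  0.004  -0.1674]
t 3.78 p [ 0.5076 -0.2262  0.1617] yaw -1.94 F [ 1.1 -0.1 -8.2] gap 0.596 grip 49.8
```

```bash
python3 -m inch '{"travel":[[0,0.01,0],[0.001,0.035,0],[0.003,0.07,0],[0.005,0.11,0],[0.007,0.15,0],[0.009,0.19,0],[0.011,0.23,0],[0.013,0.27,0],[0.015,0.31,0],[0.017,0.35,0],[0.019,0.39,0],[0.02,0.42,0]],"rot":[[0,0,0],[0,0,-0.02],[0,0,-0.04],[0,0,-0.06],[0,0,-0.08],[0,0,-0.1],[0,0,-0.12],[0,0,-0.14],[0,0,-0.16],[0,0,-0.167],[0,0,-0.167],[0,0,-0.167]]}'
python3 w.py 0.502 0.238 0.088 7.65
```

```text
clock: 4.78
position: [0.4984, 0.1977, 0.1571]
orientation: [[-0.991, -0.134, -0.004], [-0.134, 0.991, -0.001], [0.004, -0.0, -1.0]]
contact_force: [0.1, -1.7, -7.0]
finger_gap: 0.595
grip_force: 49.9
travel [-0.0092  0.0395  0.0691] rot [-0.0002 -0.0037  0.0008]
t 4.78 p [0.4984 0.1977 0.1571] yaw 7.7 F [ 0.1 -1.7 -7. ] gap 0.595 grip 49.9
```

```bash
python3 -m inch '{"travel":[[-0.003,0.02,0.015],[-0.007,0.035,0.04],[-0.009,0.04,0.06],[-0.009,0.04,0.07],[-0.009,0.04,0.07],[-0.009,0.04,0.07]],"rot":[[0,0,0],[0,0,0],[0,0,0],[0,0,0],[0,0,0],[0,0,0]]}'
cat > look.py <<'E'
import sys; from h import *
from station import imaging
np.set_printoptions(precision=4,suppress=True)
tag=sys.argv[1]; c=imaging.capture("scene"); np.savez(tag+".npz",**c)
cv2.imwrite(f"pics/{tag}.png",cv2.resize(c["frame"][120:280,220:420,::-1],None,fx=3,fy=3))
E
python3 look.py s2; python3 w.py
```

```text
clock: 5.28
position: [0.5029, 0.2348, 0.0879]
orientation: [[-0.991, -0.133, -0.004], [-0.133, 0.991, -0.002], [0.004, -0.001, -1.0]]
contact_force: [0.4, 0.2, -7.5]
finger_gap: 0.596
grip_force: 50.0
t 5.33 p [0.5039 0.235  0.089 ] yaw 7.6 F [ 0.1  0.2 -7.9] gap 0.596 grip 50.0
```

View pics/s2.png

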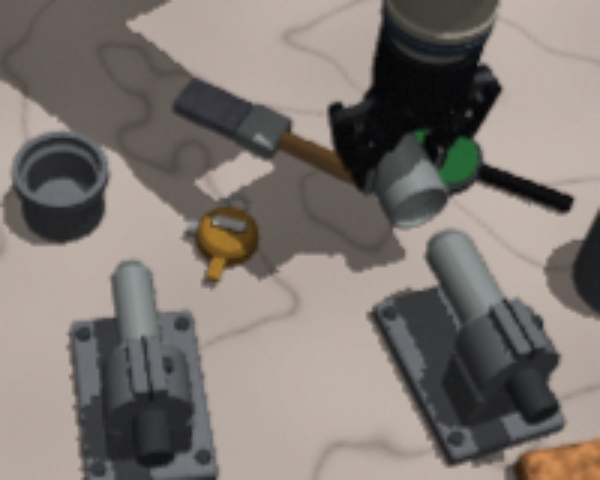

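The crop shows the coupling at (410,185), its open end facing the thick plug's nose at (447,245), clear of the lens below it. Now I'll fit both cylinders in this same view to get their relative offset.

```bash
cat > rel.py <<'E'
import sys; from h import *
np.set_printoptions(precision=4,suppress=True)
# rel.py tag px yn slope r x0 x1 xpin0 xpin1 : offset of the held coupling from the pin axis, scene view
tag=sys.argv[1]; nx,ny,sl,r,x0,x1,p0,p1=map(float,sys.argv[2:])
W=cloud(np.load(tag+".npz"))
yc=lambda x: ny+sl*(x-nx)
a=box(W,p0,p1,yc(p0)-.03,yc(p1)+.03,.08,.12); P,sp=cyl(a,r,nx)
ym=yc((x0+x1)/2); b=box(W,x0,x1,ym-.032,ym+.032,.085,.13); C,sc=cyl(b,.026,nx)
xm=(x0+x1)/2
print("pin",P,sp,len(a)," coup",C,sc,len(b))
print("pin-coup at coupling x",xm,"dy",P[0]-C[0]+(P[2]-C[2])*(xm-nx),"dz",P[1]-C[1]+(P[3]-C[3])*(xm-nx),"at nose dy",P[0]-C[0],"dz",P[1]-C[1],"yaw deg",np.degrees(P[2]-C[2]))
Q=box(W,x0,.62,yc(xm)-.03,yc(xm)+.03,.1,.13); print("xmax coupling",np.sort(Q[Q[:,0]<nx-.005][:,0])[-4:] if len(Q) else None)
E
python3 rel.py s2 0.577 0.246 0.134 0.0192 0.515 0.545 0.588 0.645
```

```text
pin [0.2463 0.0827 0.1279 0.0013] 0.0013414445392678973 368  coup [ 0.2408  0.0806  0.1186 -0.0411] 0.002480744060027789 239
pin-coup at coupling x 0.53 dy 0.004963102188510923 dz 0.00014120929181603943 at nose dy 0.005402230164783833 dz 0.0021328688988635075 yaw deg 0.5353229724799734
xmax coupling [0.5485 0.5488 0.5493 0.55  ]
```

```bash
cat >> h.py <<'E'
def cyl2(P,r,xm,sl,lo=None):
    # y,z at xm with fixed slope; robust, dropping outliers
    for _ in range(4):
        f=lambda p: np.hypot((P[:,1]-p[0]-sl*(P[:,0]-xm))*np.cos(sl),P[:,2]-p[1])-r
        s=least_squares(f,[np.median(P[:,1]),P[:,2].max()-r],loss="soft_l1",f_scale=.0007)
        k=np.abs(s.fun)<max(.002,2*np.median(np.abs(s.fun))); P=P[k]
    return s.x,np.std(s.fun),len(P)
E
python3 - <<'E'
from h import *
np.set_printoptions(precision=4,suppress=True)
W=cloud(np.load("s2.npz"))
for x0,x1 in((.516,.526),(.522,.532),(.528,.538),(.534,.545),(.525,.545)):
    b=box(W,x0,x1,.205,.275,.085,.13); print(x0,cyl2(b,.026,(x0+x1)/2,.134),len(b),b.min(0),b.max(0))
a=box(W,.59,.645,.22,.29,.085,.12);print(cyl2(a,.0192,.577,.134))
E
```

```text
0.516 (array([0.2338, 0.083 ]), np.float64(0.0007776316984388815), 59) 83 [0.5163 0.2052 0.0854] [0.5258 0.2565 0.1258]
0.522 (array([0.2347, 0.0826]), np.float64(0.0009540694301377841), 61) 77 [0.522  0.2082 0.0854] [0.532  0.2575 0.1106]
0.528 (array([0.2357, 0.0825]), np.float64(0.0009701744000780944), 58) 71 [0.5281 0.2089 0.0857] [0.538  0.2575 0.1106]
0.534 (array([0.2367, 0.0824]), np.float64(0.0008250188865083428), 78) 97 [0.534  0.2099 0.0854] [0.5449 0.2624 0.1094]
0.525 (array([0.2361, 0.0823]), np.float64(0.000895095815471235), 132) 160 [0.5251 0.2089 0.0854] [0.5449 0.2624 0.1106]
(array([0.2459, 0.0828]), np.float64(0.0010223845468571038), 291)
```

```bash
python3 -m inch '{"travel":[[0,0.002,0],[0,0.0042,-0.0005],[-0.005,0.0042,-0.0005],[-0.012,0.0042,-0.0005],[-0.02,0.0042,-0.0005],[-0.027,0.0042,-0.0005],[-0.032,0.0042,-0.0005],[-0.035,0.0042,-0.0005],[-0.035,0.0042,-0.0005]],"rot":[[0,0,0],[0,0,0],[0,0,0],[0,0,0],[0,0,0],[0,0,0],[0,0,0],[0,0,0],[0,0,0]]}'
python3 look.py s3; python3 w.py
python3 - <<'E'
from h import *
np.set_printoptions(precision=4,suppress=True)
W=cloud(np.load("s3.npz"))
for x0,x1 in((.555,.565),(.563,.573),(.57,.58),(.555,.58)):
    xm=(x0+x1)/2; yc=.246+.134*(xm-.577)
    b=box(W,x0,x1,yc-.034,yc+.034,.085,.13); r=cyl2(b,.026,xm,.134); print(x0,r, "pin-coup y",.2459+.134*(xm-.577)-r[0][0],"z",.0828-r[0][1])
a=box(W,.60,.645,.22,.29,.085,.12);print(cyl2(a,.0192,.577,.134))
E
```

```text
clock: 6.08
position: [0.5394, 0.2445, 0.0898]
orientation: [[-0.991, -0.133, 0.001], [-0.133, 0.991, 0.0], [-0.001, 0.0, -1.0]]
contact_force: [0.5, 0.4, -8.0]
finger_gap: 0.592
grip_force: 50.0
t 6.13 p [0.5387 0.2444 0.0896] yaw 7.61 F [ 0.3  0.  -7.3] gap 0.596 grip 50.0
0.555 (array([0.2444, 0.084 ]), np.float64(0.0010031914559121406), 66) pin-coup y -0.0007779203989395078 z -0.0012359067706005367
0.563 (array([0.2455, 0.0843]), np.float64(0.0008839520900022066), 64) pin-coup y -0.0007983014801860866 z -0.0014895804139700292
0.57 (array([0.2464, 0.0841]), np.float64(0.0009747534081848951), 67) pin-coup y -0.0007598967195843742 z -0.0013106351509599434
0.555 (array([0.2453, 0.0841]), np.float64(0.0009612485682554532), 166) pin-coup y -0.0007116183352077199 z -0.0013360166021169212
(array([0.2457, 0.0829]), np.float64(0.0009494610103835806), 245)
```

```bash
python3 -m inch '{"travel":[[0,-0.0008,0.0013],[-0.003,-0.0008,0.0013],[-0.006,-0.0008,0.0013],[-0.008,-0.0008,0.0013],[-0.01,-0.0008,0.0013],[-0.011,-0.0008,0.0013],[-0.012,-0.0008,0.0013]],"rot":[[0,0,0],[0,0,0],[0,0,0],[0,0,0],[0,0,0],[0,0,0],[0,0,0]]}'
python3 -m inch '{"travel":[[-0.001,0,0],[-0.002,0,0],[-0.003,0,0],[-0.004,0,0]],"rot":[[0,0,0],[0,0,0],[0,0,0],[0,0,0]]}'
```

```text
clock: 6.72
position: [0.5506, 0.2453, 0.0885]
orientation: [[-0.991, -0.133, 0.0], [-0.133, 0.991, 0.0], [-0.0, 0.0, -1.0]]
contact_force: [-0.5, -0.0, -8.7]
finger_gap: 0.599
grip_force: 50.0
clock: 7.05
position: [0.5544, 0.2458, 0.0885]
orientation: [[-0.991, -0.133, -0.0], [-0.133, 0.991, -0.0], [0.0, -0.0, -1.0]]
contact_force: [-0.4, 0.1, -7.4]
finger_gap: 0.595
grip_force: 50.0
```

```bash
python3 -m inch '{"travel":[[-0.001,0,0],[-0.002,0,0],[-0.003,0,0],[-0.004,0,0]],"rot":[[0,0,0],[0,0,0],[0,0,0],[0,0,0]]}'
python3 look.py s4
python3 - <<'E'
from h import *
np.set_printoptions(precision=4,suppress=True)
W=cloud(np.load("s4.npz"))
for x0,x1 in((.57,.58),(.58,.59),(.57,.593)):
    xm=(x0+x1)/2; yc=.246+.134*(xm-.577)
    b=box(W,x0,x1,yc-.034,yc+.034,.085,.13); r=cyl2(b,.026,xm,.134); print(x0,r, "pin-coup y",.2459+.134*(xm-.577)-r[0][0],"z",.0828-r[0][1])
b=box(W,.55,.66,.235,.265,.095,.13); 
for x in np.arange(.57,.65,.004):
    s=b[(b[:,0]>=x)&(b[:,0]<x+.004)]; print(x.round(3),s[:,2].max().round(4) if len(s) else None,end="; ")
E
```

```text
clock: 7.38
position: [0.5584, 0.2463, 0.0885]
orientation: [[-0.991, -0.133, -0.0], [-0.133, 0.991, -0.0], [0.0, -0.0, -1.0]]
contact_force: [0.3, 0.1, -7.8]
finger_gap: 0.593
grip_force: 50.0
0.57 (array([0.2457, 0.083 ]), np.float64(0.0007694307269743906), 64) pin-coup y -9.638029946962279e-05 z -0.00020916313429895916
0.58 (array([0.2472, 0.0829]), np.float64(0.000970408233031738), 79) pin-coup y -0.0001880510521456158 z -8.022046510881842e-05
0.57 (array([0.2466, 0.083 ]), np.float64(0.0008579237051388483), 163) pin-coup y -0.00012439377452183598 z -0.00018812117770725112
0.57 0.111; 0.574 0.1128; 0.578 0.1131; 0.582 0.1117; 0.586 0.1106; 0.59 0.1099; 0.594 0.1108; 0.598 0.1112; 0.602 0.1103; 0.606 0.1044; 0.61 0.1041; 0.614 0.1038; 0.618 0.1029; 0.622 0.1043; 0.626 0.1031; 0.63 0.1054; 0.634 0.1033; 0.638 0.1065; 0.642 0.1035; 0.646 0.1047; 0.65 0.1044;
```

View pics/s4.png

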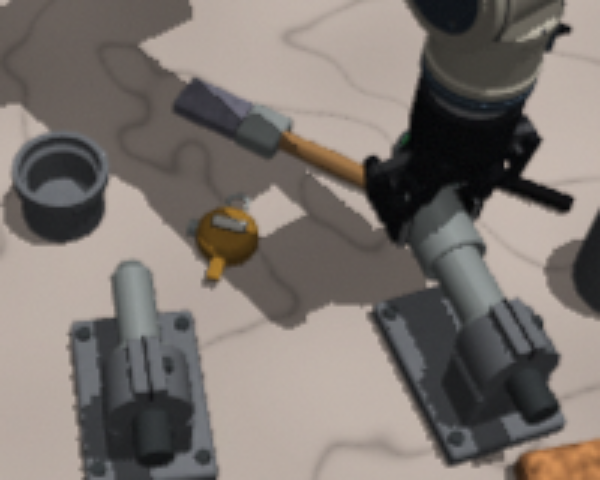

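The crop shows the coupling's front at (450,240), sleeved over the thick pin about 28 mm past the nose. It is aligned to 0.2 mm and reads no force. I'll continue onto the plug.

```bash
python3 -m inch '{"travel":[[-0.002,0,0],[-0.004,0,0],[-0.006,0,0],[-0.008,0,0],[-0.01,0,0],[-0.01,0,0]],"rot":[[0,0,0],[0,0,0],[0,0,0],[0,0,0],[0,0,0],[0,0,0]]}'

```

```text
clock: 7.93
position: [0.5689, 0.2478, 0.0886]
orientation: [[-0.991, -0.133, 0.001], [-0.133, 0.991, 0.0], [-0.001, 0.0, -1.0]]
contact_force: [1.0, -0.2, -6.8]
finger_gap: 0.597
grip_force: 50.0
```

```bash
python3 -m inch '{"travel":[[-0.003,0,0],[-0.006,0,0],[-0.009,0,0],[-0.012,0,0],[-0.015,0,0],[-0.018,0,0],[-0.021,0,0],[-0.024,0,0],[-0.027,0,0],[-0.030,0,0],[-0.032,0,0],[-0.032,0,0]],"rot":[[0,0,0],[0,0,0],[0,0,0],[0,0,0],[0,0,0],[0,0,0],[0,0,0],[0,0,0],[0,0,0],[0,0,0],[0,0,0],[0,0,0]]}'
python3 -m inch '{"travel":[[-0.001,0,0],[-0.002,0,0],[-0.003,0,0],[-0.003,0,0]],"rot":[[0,0,0],[0,0,0],[0,0,0],[0,0,0]]}'
```

```text
clock: 8.93
position: [0.6006, 0.252, 0.0886]
orientation: [[-0.991, -0.133, 0.001], [-0.133, 0.991, 0.0], [-0.001, 0.0, -1.0]]
contact_force: [-0.1, 0.7, -7.3]
finger_gap: 0.597
grip_force: 50.0
clock: 9.27
position: [0.6031, 0.2524, 0.0886]
orientation: [[-0.991, -0.133, 0.0], [-0.133, 0.991, 0.0], [-0.0, 0.0, -1.0]]
contact_force: [0.7, 0.9, -7.5]
finger_gap: 0.598
grip_force: 50.0
```

```bash
python3 -m inch '{"travel":[[-0.0005,0,0],[-0.001,0,0],[-0.0015,0,0],[-0.002,0,0]],"rot":[[0,0,0],[0,0,0],[0,0,0],[0,0,0]]}'
python3 -m inch '{"travel":[[-0.0005,0,0],[-0.001,0,0],[-0.0015,0,0],[-0.0015,0,0]],"rot":[[0,0,0],[0,0,0],[0,0,0],[0,0,0]]}'
python3 look.py s5
python3 - <<'E'
from h import *
W=cloud(np.load("s5.npz"))
b=box(W,.55,.69,.24,.27,.095,.14); 
for x in np.arange(.61,.68,.004):
    s=b[(b[:,0]>=x)&(b[:,0]<x+.004)]; print(x.round(3),s[:,2].max().round(4) if len(s) else None,end="; ")
E
```

```text
clock: 9.6
position: [0.605, 0.2526, 0.0885]
orientation: [[-0.991, -0.133, -0.0], [-0.133, 0.991, -0.0], [0.0, -0.0, -1.0]]
contact_force: [0.8, -0.4, -7.6]
finger_gap: 0.598
grip_force: 50.0
clock: 9.93
position: [0.6066, 0.2528, 0.0885]
orientation: [[-0.991, -0.133, 0.0], [-0.133, 0.991, 0.0], [-0.0, 0.0, -1.0]]
contact_force: [-0.4, -0.4, -7.4]
finger_gap: 0.594
grip_force: 50.0
0.61 0.1098; 0.614 0.1383; 0.618 0.1105; 0.622 0.1108; 0.626 0.1097; 0.63 0.1119; 0.634 0.1123; 0.638 0.1112; 0.642 0.1125; 0.646 0.1109; 0.65 0.1101; 0.654 0.107; 0.658 0.1081; 0.662 0.1237; 0.666 0.1238; 0.67 0.125; 0.674 0.1235; 0.678 0.1251;
```

View pics/s5.png

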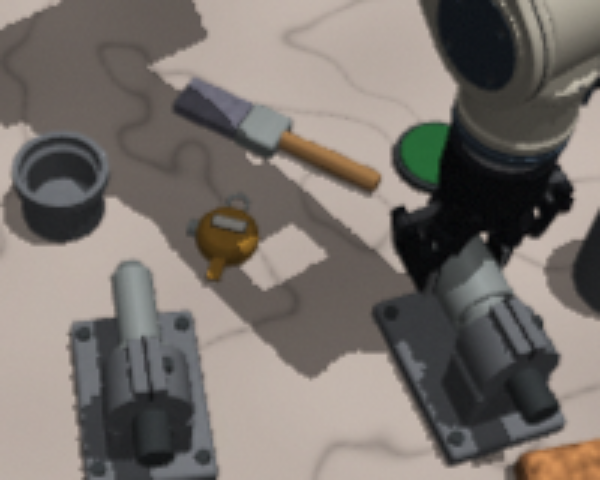

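The crop shows the coupling nearly at the collar, at (470,275), with its end still just short of it. I'll creep to contact.

```bash
python3 -m inch '{"travel":[[-0.0005,0,0],[-0.001,0,0],[-0.0015,0,0],[-0.002,0,0],[-0.002,0,0]],"rot":[[0,0,0],[0,0,0],[0,0,0],[0,0,0],[0,0,0]]}'
python3 -m inch '{"travel":[[-0.0005,0,0],[-0.001,0,0],[-0.0015,0,0],[-0.0015,0,0]],"rot":[[0,0,0],[0,0,0],[0,0,0],[0,0,0]]}'
```

```text
clock: 10.4
position: [0.6086, 0.2531, 0.0885]
orientation: [[-0.991, -0.133, 0.0], [-0.133, 0.991, 0.0], [-0.0, 0.0, -1.0]]
contact_force: [0.1, 0.6, -8.0]
finger_gap: 0.596
grip_force: 50.0
clock: 10.73
position: [0.61, 0.2532, 0.0885]
orientation: [[-0.991, -0.133, 0.0], [-0.133, 0.991, 0.0], [-0.0, 0.0, -1.0]]
contact_force: [0.5, -0.0, -7.8]
finger_gap: 0.598
grip_force: 50.0
```

```bash
python3 -m inch '{"travel":[[-0.0005,0,0],[-0.001,0,0],[-0.0015,0,0],[-0.0015,0,0]],"rot":[[0,0,0],[0,0,0],[0,0,0],[0,0,0]]}'
python3 -m inch '{"travel":[[-0.0005,0,0],[-0.001,0,0],[-0.0015,0,0],[-0.0015,0,0]],"rot":[[0,0,0],[0,0,0],[0,0,0],[0,0,0]]}'
```

```text
clock: 11.07
position: [0.6115, 0.2535, 0.0886]
orientation: [[-0.991, -0.133, 0.0], [-0.133, 0.991, 0.0], [-0.0, 0.0, -1.0]]
contact_force: [0.1, 0.1, -7.4]
finger_gap: 0.592
grip_force: 50.0
clock: 11.4
position: [0.613, 0.2537, 0.0886]
orientation: [[-0.991, -0.133, 0.0], [-0.133, 0.991, 0.0], [-0.0, 0.0, -1.0]]
contact_force: [-0.2, -1.1, -7.3]
finger_gap: 0.595
grip_force: 50.0
```

```bash
python3 -m inch '{"travel":[[-0.0005,0,0],[-0.001,0,0],[-0.0015,0,0],[-0.0015,0,0]],"rot":[[0,0,0],[0,0,0],[0,0,0],[0,0,0]]}'
python3 -m inch '{"travel":[[-0.0005,0,0],[-0.001,0,0],[-0.001,0,0]],"rot":[[0,0,0],[0,0,0],[0,0,0]]}'
python3 look.py s6
python3 - <<'E'
from h import *
for t in ("s5","s6"):
    W=cloud(np.load(t+".npz"))
    b=box(W,.55,.69,.24,.27,.095,.14); print(t)
    for x in np.arange(.63,.68,.003):
        s=b[(b[:,0]>=x)&(b[:,0]<x+.003)]; print(x.round(3),s[:,2].max().round(4) if len(s) else None,end="; ")
a,b=[np.load(f"{t}.npz")["frame"][190:250,350:410,::-1] for t in("s5","s6")]
cv2.imwrite("pics/s6b.png",cv2.resize(np.hstack([a,b]),None,fx=6,fy=6))
E
```

```text
clock: 11.73
position: [0.6134, 0.2536, 0.0883]
orientation: [[-0.991, -0.133, -0.002], [-0.133, 0.991, -0.001], [0.002, -0.0, -1.0]]
contact_force: [-5.6, -0.9, -4.7]
finger_gap: 0.593
grip_force: 50.3
clock: 11.98
position: [0.6134, 0.2536, 0.0882]
orientation: [[-0.991, -0.133, -0.004], [-0.133, 0.991, -0.001], [0.004, -0.001, -1.0]]
contact_force: [-8.2, -0.8, -1.8]
finger_gap: 0.593
grip_force: 50.5
s5
0.63 0.1119; 0.633 0.1123; 0.636 0.1095; 0.639 0.1112; 0.642 0.1112; 0.645 0.1125; 0.648 0.1101; 0.651 0.1097; 0.654 0.1017; 0.657 0.1081; 0.66 0.109; 0.663 0.1237; 0.666 0.1231; 0.669 0.1249; 0.672 0.125; 0.675 0.1235; 0.678 0.1251; s6
0.63 0.1111; 0.633 0.1095; 0.636 0.1118; 0.639 0.1108; 0.642 0.1105; 0.645 0.1111; 0.648 0.1096; 0.651 0.1092; 0.654 0.1111; 0.657 0.1092; 0.66 0.1187; 0.663 0.1243; 0.666 0.1231; 0.669 0.1239; 0.672 0.1243; 0.675 0.1248; 0.678 0.1232;
```

View pics/s6b.png

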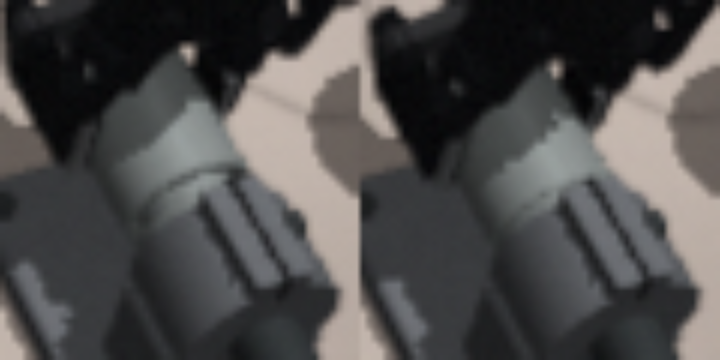

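Left is before, right is now: the ring of bare collar has gone, so the coupling end sits on the collar. The axial reaction rose to 8 N, so it is home. It passed the thick plug, so this is the wider coupling. I'll release it and lift.

```bash
python3 -m inch '{"travel":[[0.0015,0,0],[0.0015,0,0]],"rot":[[0,0,0],[0,0,0]]}' - 25
python3 -m inch '{"travel":[[0,0,0],[0,0,0],[0,0,0],[0,0,0],[0,0,0]],"rot":[[0,0,0],[0,0,0],[0,0,0],[0,0,0],[0,0,0]]}' 1
python3 -m inch '{"travel":[[0,0,-0.01],[0,0,-0.03],[0,0,-0.06],[0,0,-0.09],[0,0,-0.11],[0,0,-0.11]],"rot":[[0,0,0],[0,0,0],[0,0,0],[0,0,0],[0,0,0],[0,0,0]]}'
python3 w.py 0.503 -0.336 0.16 -1.7
```

```text
clock: 12.2
position: [0.6133, 0.2536, 0.0883]
orientation: [[-0.991, -0.133, -0.001], [-0.133, 0.991, -0.0], [0.001, -0.0, -1.0]]
contact_force: [-3.5, -1.1, -7.2]
finger_gap: 0.597
grip_force: 50.0
clock: 12.62
position: [0.6147, 0.254, 0.0892]
orientation: [[-0.991, -0.133, 0.002], [-0.133, 0.991, 0.001], [-0.002, 0.0, -1.0]]
contact_force: [-0.3, 0.2, -0.3]
finger_gap: 1.0
grip_force: 0.0
clock: 13.12
position: [0.6168, 0.2549, 0.2049]
orientation: [[-0.991, -0.133, 0.009], [-0.133, 0.991, 0.003], [-0.009, 0.002, -1.0]]
contact_force: [1.1, 0.7, 0.9]
finger_gap: 0.999
grip_force: 0.0
travel [ 0.1916 -0.5706  0.0418] rot [0.003  0.009  0.1629]
t 13.12 p [0.6168 0.2549 0.2049] yaw 7.63 F [1.1 0.7 0.9] gap 0.999 grip 0.0
```

```bash
python3 -m inch '{"travel":[[0.006,-0.02,0],[0.018,-0.055,0],[0.032,-0.095,0],[0.045,-0.135,0],[0.058,-0.175,0],[0.071,-0.213,0],[0.085,-0.253,0],[0.098,-0.293,0],[0.111,-0.332,0],[0.125,-0.372,0],[0.138,-0.411,0],[0.151,-0.45,0]],"rot":[[0,0,0.02],[0,0,0.04],[0,0,0.06],[0,0,0.08],[0,0,0.1],[0,0,0.12],[0,0,0.14],[0,0,0.16],[0,0,0.163],[0,0,0.163],[0,0,0.163],[0,0,0.163]]}'
python3 w.py 0.503 -0.336 0.14 -1.7
python3 look.py s7
python3 - <<'E'
from h import *
np.set_printoptions(precision=4,suppress=True)
W=cloud(np.load("s7.npz"))
b=box(W,.575,.655,.22,.29,.085,.13); print("coupling on thick",cyl2(b,.026,.611,.134), "nominal pin y there",.2459+.134*(.611-.577))
b=b[np.abs(b[:,1]-.2505)<.008];print("x range",b[b[:,2]>.1][:,0].min(),b[b[:,2]>.1][:,0].max())
E
```

```text
clock: 14.12
position: [0.5231, -0.214, 0.1988]
orientation: [[-1.0, 0.03, 0.0], [0.03, 1.0, -0.0], [-0.0, -0.0, -1.0]]
contact_force: [0.9, -0.5, 0.1]
finger_gap: 0.999
grip_force: 0.0
travel [ 0.0165 -0.1225  0.0588] rot [-0.0001  0.0002 -0.0001]
t 14.12 p [ 0.5231 -0.214   0.1988] yaw -1.71 F [ 0.9 -0.5  0.1] gap 0.999 grip 0.0
coupling on thick (array([0.2504, 0.0809]), np.float64(0.0009319387490917572), 544) nominal pin y there 0.250456
x range 0.5750288581702445 0.6549261978886899
```

Coupling 1 rests on the pin, about 1.9 mm below its axis as a loose fit should. Now the second coupling.

```bash
python3 -m inch '{"travel":[[0.005,-0.03,0],[0.01,-0.07,0.01],[0.014,-0.1,0.03],[0.0165,-0.12,0.05],[0.0165,-0.1225,0.06],[0.0165,-0.1225,0.06],[0.0165,-0.1225,0.09],[0.0165,-0.1225,0.12],[0.0165,-0.1225,0.14],[0.0165,-0.1225,0.1485],[0.0165,-0.1225,0.1485],[0.0165,-0.1225,0.1485]],"rot":[[0,0,0],[0,0,0],[0,0,0],[0,0,0],[0,0,0],[0,0,0],[0,0,0],[0,0,0],[0,0,0],[0,0,0],[0,0,0],[0,0,0]]}' 1
python3 -m inch '{"travel":[[0,0,0],[0,0,0],[0,0,0],[0,0,0],[0,0,0],[0,0,0]],"rot":[[0,0,0],[0,0,0],[0,0,0],[0,0,0],[0,0,0],[0,0,0]]}' 0.3 30
python3 w.py
```

```text
clock: 15.17
position: [0.5046, -0.3336, 0.0509]
orientation: [[-1.0, 0.029, 0.0], [0.029, 1.0, -0.0], [-0.0, -0.0, -1.0]]
contact_force: [1.1, 0.0, 0.2]
finger_gap: 0.998
grip_force: 0.0
clock: 15.67
position: [0.5049, -0.3356, 0.052]
orientation: [[-1.0, 0.03, 0.003], [0.03, 1.0, -0.003], [-0.003, -0.003, -1.0]]
contact_force: [-1.5, -3.3, 6.6]
finger_gap: 0.601
grip_force: 31.9
t 15.67 p [ 0.5049 -0.3356  0.052 ] yaw -1.74 F [-1.5 -3.3  6.6] gap 0.601 grip 31.9
```

```bash
python3 -m inch '{"travel":[[0,0,0],[0,0,-0.005],[0,0,-0.02],[0,0,-0.045],[0,0,-0.075],[0,0,-0.1],[0,0,-0.11],[0,0,-0.11]],"rot":[[0,0,0],[0,0,0],[0,0,0],[0,0,0],[0,0,0],[0,0,0],[0,0,0],[0,0,0]]}' - 45
python3 w.py 0.504 0.006 0.16 -4.15
python3 - <<'E'
from h import *
for t in("top0","scene0"):
    Q=box(cloud(np.load(t+".npz")),.35,.5,-.1,.03,.052,.07);print(cv2.minEnclosingCircle((Q[:,:2]*1000).astype(np.float32)),len(Q))
    a=box(cloud(np.load(t+".npz")),.572,.63,-.03,.03,.085,.115);print(cyl2(a,.016,.558,-.0723))
    Q=box(cloud(np.load(t+".npz")),.53,.57,-.006,.01,.082,.1);print(np.sort(Q[:,0])[:4])
E
```

```text
clock: 16.33
position: [0.5049, -0.3347, 0.1625]
orientation: [[-1.0, 0.03, 0.004], [0.03, 1.0, -0.002], [-0.004, -0.002, -1.0]]
contact_force: [0.0, -0.1, -7.2]
finger_gap: 0.59
grip_force: 49.7
travel [0.011  0.3406 0.0017] rot [-0.0022  0.0037  0.0426]
t 16.33 p [ 0.5049 -0.3347  0.1625] yaw -1.71 F [ 0.  -0.1 -7.2] gap 0.59 grip 49.7
((429.5639953613281, -32.21644592285156), 40.961605072021484) 258
(array([0.00396453, 0.0847259 ]), np.float64(0.001010189732419501), 182)
[0.55470688 0.55556401 0.55680411 0.55685403]
((432.172607421875, -36.002994537353516), 42.1822509765625) 264
(array([0.00024527, 0.08297126]), np.float64(0.0009169560010133939), 274)
[0.55658772 0.5606348  0.56182375 0.56184534]
```

```bash
python3 -m inch '{"travel":[[0.001,0.015,0],[0.002,0.045,0],[0.003,0.08,0],[0.004,0.12,0],[0.006,0.16,0],[0.007,0.2,0],[0.008,0.24,0],[0.009,0.28,0],[0.01,0.31,0],[0.011,0.335,0],[0.011,0.3405,0],[0.011,0.3405,0]],"rot":[[0,0,0],[0,0,0],[0,0,0.01],[0,0,0.02],[0,0,0.03],[0,0,0.04],[0,0,0.043],[0,0,0.043],[0,0,0.043],[0,0,0.043],[0,0,0.043],[0,0,0.043]]}'
python3 -m inch '{"travel":[[0,0,0],[0,0,0]],"rot":[[0,0,0],[0,0,0]]}'
python3 look.py s8; python3 w.py 0.504 0.006 0.09 -4.15
cat > thin.py <<'E'
import sys; from h import *
np.set_printoptions(precision=4,suppress=True)
W=cloud(np.load(sys.argv[1]+".npz")); X0,X1,Z=map(float,sys.argv[2:])
b0=box(W,X0,X1,-.035,.035,Z-.002,Z+.03)
for x0,x1 in((X0,(X0+X1)/2),((X0+X1)/2,X1),(X0,X1)):
    xm=(x0+x1)/2; yp=.0002-.0723*(xm-.558); b=b0[(b0[:,0]>=x0)&(b0[:,0]<x1)]
    r=cyl2(b,.026,xm,-.0723); print(x0,r,"pin-coup y",yp-r[0][0],"z",.083-r[0][1])
q=box(W,X0,.66,-.012,.008,Z+.008,Z+.05)
for x in np.arange(X0,.66,.003):
    s=q[(q[:,0]>=x)&(q[:,0]<x+.003)]; print(x.round(3),s[:,2].max().round(4) if len(s) else None,end="; ")
E
python3 thin.py s8 .52 .545 .16
```

```text
clock: 17.33
position: [0.5012, 0.0085, 0.1583]
orientation: [[-0.998, 0.07, -0.004], [0.07, 0.998, 0.0], [0.004, -0.0, -1.0]]
contact_force: [1.1, 0.0, -8.1]
finger_gap: 0.592
grip_force: 49.9
clock: 17.5
position: [0.5024, 0.0059, 0.1592]
orientation: [[-0.997, 0.073, -0.002], [0.073, 0.997, -0.0], [0.002, -0.0, -1.0]]
contact_force: [0.8, -0.6, -7.1]
finger_gap: 0.593
grip_force: 49.9
travel [-0.0015  0.0005  0.0694] rot [-0.0003 -0.0012 -0.0015]
t 17.55 p [0.5025 0.0056 0.1594] yaw -4.24 F [ 1.1 -0.1 -7.3] gap 0.598 grip 49.9
0.52 (array([0.0016, 0.1525]), np.float64(0.0009315177046070413), 90) pin-coup y 0.0009052252919062079 z -0.06946014561027829
0.5325 (array([0.0003, 0.1524]), np.float64(0.0009796973621788868), 101) pin-coup y 0.0012604009140769865 z -0.06936923512486635
0.52 (array([0.0009, 0.1524]), np.float64(0.0009659533700268713), 192) pin-coup y 0.0011158368577076907 z -0.06938732109154729
0.52 0.1797; 0.523 0.1787; 0.526 0.182; 0.529 0.1807; 0.532 0.1805; 0.535 0.1804; 0.538 0.1792; 0.541 0.1805; 0.544 0.1789; 0.547 None; 0.55 None; 0.553 None; 0.556 None; 0.559 None; 0.562 None; 0.565 None; 0.568 None; 0.571 None; 0.574 None; 0.577 None; 0.58 None; 0.583 None; 0.586 None; 0.589 None; 0.592 None; 0.595 None; 0.598 None; 0.601 None; 0.604 None; 0.607 None; 0.61 None; 0.613 None; 0.616 None; 0.619 None; 0.622 None; 0.625 None; 0.628 None; 0.631 None; 0.634 None; 0.637 None; 0.64 None; 0.643 None; 0.646 None; 0.649 None; 0.652 None; 0.655 None; 0.658 None;
```

```bash
python3 -m inch '{"travel":[[0,0,0.01],[0,0.001,0.03],[0,0.001,0.05],[0,0.001,0.062],[0,0.001,0.068],[0,0.001,0.069],[0,0.001,0.069],[0,0.001,0.069]],"rot":[[0,0,0],[0,0,0],[0,0,0],[0,0,0],[0,0,0],[0,0,0],[0,0,0],[0,0,0]]}'
python3 look.py s9; python3 thin.py s9 .52 .545 .09
```

```text
clock: 18.22
position: [0.5037, 0.0072, 0.0915]
orientation: [[-0.997, 0.073, 0.001], [0.073, 0.997, -0.0], [-0.001, 0.0, -1.0]]
contact_force: [0.8, -0.0, -7.7]
finger_gap: 0.596
grip_force: 50.0
0.52 (array([0.0029, 0.0854]), np.float64(0.0009641944441288486), 86) pin-coup y -0.00040229452042020615 z -0.002364941508328347
0.5325 (array([0.0021, 0.0853]), np.float64(0.000862664363109693), 88) pin-coup y -0.0005026069671177416 z -0.002311832058465954
0.52 (array([0.0025, 0.0853]), np.float64(0.0008963998491453569), 172) pin-coup y -0.0004429265666685469 z -0.0023439795872950975
0.52 0.1118; 0.523 0.1143; 0.526 0.113; 0.529 0.113; 0.532 0.112; 0.535 0.1126; 0.538 0.1125; 0.541 0.1154; 0.544 0.1138; 0.547 None; 0.55 None; 0.553 None; 0.556 None; 0.559 None; 0.562 None; 0.565 0.0993; 0.568 0.0994; 0.571 0.1011; 0.574 0.0996; 0.577 0.1008; 0.58 0.0995; 0.583 0.1019; 0.586 0.1015; 0.589 0.1008; 0.592 0.1008; 0.595 0.0988; 0.598 0.0986; 0.601 0.1006; 0.604 0.0999; 0.607 0.0987; 0.61 0.1023; 0.613 0.1006; 0.616 0.1005; 0.619 0.1013; 0.622 0.1; 0.625 0.1002; 0.628 0.1006; 0.631 0.1011; 0.634 None; 0.637 None; 0.64 None; 0.643 None; 0.646 0.1238; 0.649 0.1251; 0.652 0.1252; 0.655 0.1247; 0.658 0.1235;
```

View pics/s9.png

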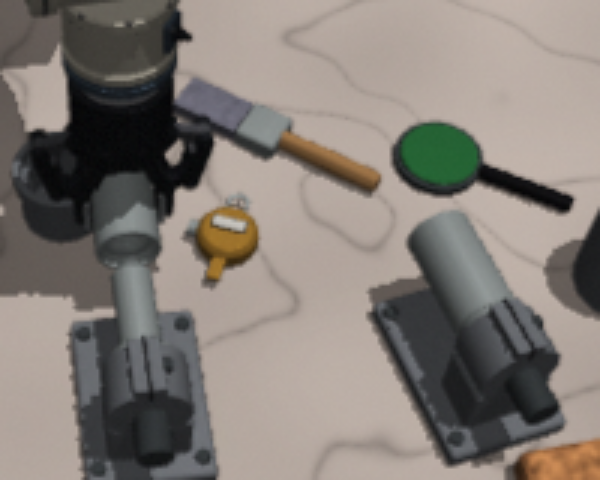

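The crop shows coupling 1 seated against the collar of the thick plug at (465,270). Coupling 2 is at (127,235), just ahead of the thin pin and about 2 mm high. I'll correct that and advance.

```bash
python3 -m inch '{"travel":[[0,-0.0004,0.0015],[0,-0.0004,0.0023],[-0.003,-0.0004,0.0023],[-0.006,-0.0004,0.0023],[-0.009,-0.0004,0.0023],[-0.012,-0.0004,0.0023],[-0.014,-0.0004,0.0023],[-0.016,-0.0004,0.0023],[-0.016,-0.0004,0.0023]],"rot":[[0,0,0],[0,0,0],[0,0,0],[0,0,0],[0,0,0],[0,0,0],[0,0,0],[0,0,0],[0,0,0]]}'
python3 look.py s10; python3 thin.py s10 .535 .561 .09
```

```text
clock: 19.02
position: [0.5196, 0.006, 0.0887]
orientation: [[-0.997, 0.073, 0.001], [0.073, 0.997, -0.0], [-0.001, 0.0, -1.0]]
contact_force: [0.3, -0.7, -7.3]
finger_gap: 0.595
grip_force: 50.0
0.535 (array([0.0013, 0.0823]), np.float64(0.0008252514352669052), 92) pin-coup y 4.823772842431329e-05 z 0.0007323431175823986
0.548 (array([0.0007, 0.0824]), np.float64(0.0008870129906527053), 97) pin-coup y -0.00025443334719636084 z 0.000617710729503243
0.535 (array([0.0011, 0.0823]), np.float64(0.0008732049753206368), 190) pin-coup y -0.00013686058362331714 z 0.0006792127911244561
0.535 0.1095; 0.538 0.1088; 0.541 0.109; 0.544 0.1104; 0.547 0.1107; 0.55 0.1097; 0.553 0.109; 0.556 0.1097; 0.559 0.1104; 0.562 0.11; 0.565 0.098; 0.568 0.1001; 0.571 0.1007; 0.574 0.0996; 0.577 0.1009; 0.58 0.0995; 0.583 0.1008; 0.586 0.1003; 0.589 0.0996; 0.592 0.101; 0.595 0.0999; 0.598 0.0998; 0.601 0.1011; 0.604 0.102; 0.607 0.0996; 0.61 0.1005; 0.613 0.1006; 0.616 0.1006; 0.619 0.0996; 0.622 0.0998; 0.625 0.0996; 0.628 0.1023; 0.631 0.0995; 0.634 None; 0.637 None; 0.64 None; 0.643 0.1227; 0.646 0.1247; 0.649 0.1242; 0.652 0.1272; 0.655 0.1241; 0.658 0.1248;
```

Raise 0.7 mm and advance through the critical cone edge slowly.

```bash
python3 -m inch '{"travel":[[0,-0.0001,-0.0007],[-0.002,-0.0001,-0.0007],[-0.004,-0.0001,-0.0007],[-0.006,-0.0001,-0.0007],[-0.008,-0.0001,-0.0007],[-0.009,-0.0001,-0.0007],[-0.01,-0.0001,-0.0007]],"rot":[[0,0,0],[0,0,0],[0,0,0],[0,0,0],[0,0,0],[0,0,0],[0,0,0]]}'
python3 -m inch '{"travel":[[-0.001,0,0],[-0.002,0,0],[-0.003,0,0],[-0.004,0,0]],"rot":[[0,0,0],[0,0,0],[0,0,0],[0,0,0]]}'
python3 -m inch '{"travel":[[-0.001,0,0],[-0.002,0,0],[-0.003,0,0],[-0.004,0,0]],"rot":[[0,0,0],[0,0,0],[0,0,0],[0,0,0]]}'
python3 look.py s11; python3 thin.py s11 .55 .58 .09 | head -3
```

```text
clock: 19.65
position: [0.5292, 0.0052, 0.0894]
orientation: [[-0.997, 0.073, 0.0], [0.073, 0.997, -0.0], [-0.0, -0.0, -1.0]]
contact_force: [-0.6, -0.6, -7.6]
finger_gap: 0.593
grip_force: 50.0
clock: 19.98
position: [0.533, 0.0049, 0.0894]
orientation: [[-0.997, 0.073, -0.0], [0.073, 0.997, -0.0], [0.0, -0.0, -1.0]]
contact_force: [0.7, -0.4, -7.0]
finger_gap: 0.594
grip_force: 50.0
clock: 20.32
position: [0.537, 0.0046, 0.0894]
orientation: [[-0.997, 0.073, -0.0], [0.073, 0.997, -0.0], [0.0, -0.0, -1.0]]
contact_force: [-0.8, 0.4, -7.6]
finger_gap: 0.595
grip_force: 50.0
0.55 (array([0.0002, 0.083 ]), np.float64(0.0009077701489691903), 98) pin-coup y 3.379999141326918e-05 z 2.180224679038112e-05
0.565 (array([-0.0008,  0.0829]), np.float64(0.0009526188946094322), 106) pin-coup y -4.433620155411776e-05 z 5.435595080074962e-05
0.55 (array([-0.0003,  0.0829]), np.float64(0.0009422672157682894), 207) pin-coup y 2.6438019386015952e-05 z 0.00010145138256741071
```

```bash
python3 -m inch '{"travel":[[-0.002,0,0],[-0.004,0,0],[-0.006,0,0],[-0.008,0,0],[-0.01,0,0],[-0.012,0,0],[-0.014,0,0],[-0.014,0,0]],"rot":[[0,0,0],[0,0,0],[0,0,0],[0,0,0],[0,0,0],[0,0,0],[0,0,0],[0,0,0]]}'
```

```text
clock: 21.03
position: [0.5515, 0.0035, 0.0895]
orientation: [[-0.997, 0.073, 0.001], [0.073, 0.997, -0.0], [-0.001, 0.0, -1.0]]
contact_force: [0.4, 0.2, -7.4]
finger_gap: 0.595
grip_force: 50.0
```

```bash
python3 -m inch '{"travel":[[-0.003,0,0],[-0.006,0,0],[-0.009,0,0],[-0.012,0,0],[-0.015,0,0],[-0.018,0,0],[-0.021,0,0],[-0.024,0,0],[-0.027,0,0],[-0.030,0,0],[-0.032,0,0],[-0.032,0,0]],"rot":[[0,0,0],[0,0,0],[0,0,0],[0,0,0],[0,0,0],[0,0,0],[0,0,0],[0,0,0],[0,0,0],[0,0,0],[0,0,0],[0,0,0]]}'
python3 look.py s12; python3 thin.py s12 .59 .615 .09
```

```text
clock: 22.03
position: [0.5834, 0.0012, 0.0895]
orientation: [[-0.997, 0.073, 0.001], [0.073, 0.997, -0.0], [-0.001, 0.0, -1.0]]
contact_force: [0.2, -0.9, -6.9]
finger_gap: 0.598
grip_force: 50.0
0.59 (array([-0.0023,  0.0828]), np.float64(0.000885973466520355), 96) pin-coup y -0.00031053811263740804 z 0.00022150088256631117
0.6025 (array([-0.0033,  0.0829]), np.float64(0.0009406515075310398), 106) pin-coup y -0.0002099458153162503 z 6.892887741376252e-05
0.59 (array([-0.0028,  0.0829]), np.float64(0.0008667014853925473), 195) pin-coup y -0.0002611381623724889 z 6.368352725734383e-05
0.59 0.1101; 0.593 0.1115; 0.596 0.1116; 0.599 0.1115; 0.602 0.111; 0.605 0.1104; 0.608 0.1104; 0.611 0.1121; 0.614 0.1108; 0.617 0.1105; 0.62 0.1116; 0.623 0.1104; 0.626 0.111; 0.629 0.0992; 0.632 None; 0.635 None; 0.638 None; 0.641 None; 0.644 0.1246; 0.647 0.1238; 0.65 0.1239; 0.653 0.124; 0.656 0.1241; 0.659 0.1231;
```

```bash
python3 -m inch '{"travel":[[-0.001,0,0],[-0.002,0,0],[-0.003,0,0],[-0.004,0,0],[-0.005,0,0],[-0.006,0,0],[-0.007,0,0],[-0.007,0,0]],"rot":[[0,0,0],[0,0,0],[0,0,0],[0,0,0],[0,0,0],[0,0,0],[0,0,0],[0,0,0]]}'
python3 -m inch '{"travel":[[-0.0005,0,0],[-0.001,0,0],[-0.0015,0,0],[-0.002,0,0],[-0.002,0,0]],"rot":[[0,0,0],[0,0,0],[0,0,0],[0,0,0],[0,0,0]]}'
```

```text
clock: 22.75
position: [0.5901, 0.0007, 0.0894]
orientation: [[-0.997, 0.073, 0.0], [0.073, 0.997, -0.0], [-0.0, -0.0, -1.0]]
contact_force: [0.1, 0.3, -7.6]
finger_gap: 0.596
grip_force: 50.0
clock: 23.17
position: [0.5919, 0.0006, 0.0894]
orientation: [[-0.997, 0.073, 0.0], [0.073, 0.997, 0.0], [-0.0, 0.0, -1.0]]
contact_force: [-1.0, 0.4, -6.6]
finger_gap: 0.594
grip_force: 50.0
```

```bash
python3 -m inch '{"travel":[[-0.0005,0,0],[-0.001,0,0],[-0.0015,0,0],[-0.002,0,0],[-0.002,0,0]],"rot":[[0,0,0],[0,0,0],[0,0,0],[0,0,0],[0,0,0]]}'
```

```text
clock: 23.58
position: [0.5939, 0.0004, 0.0894]
orientation: [[-0.997, 0.073, 0.0], [0.073, 0.997, 0.0], [-0.0, 0.0, -1.0]]
contact_force: [1.3, 0.1, -7.4]
finger_gap: 0.595
grip_force: 50.0
```

```bash
python3 -m inch '{"travel":[[-0.0005,0,0],[-0.001,0,0],[-0.0015,0,0],[-0.002,0,0],[-0.002,0,0]],"rot":[[0,0,0],[0,0,0],[0,0,0],[0,0,0],[0,0,0]]}'
```

```text
clock: 24.0
position: [0.5956, 0.0003, 0.0893]
orientation: [[-0.997, 0.073, -0.001], [0.073, 0.997, -0.0], [0.001, -0.0, -1.0]]
contact_force: [-1.5, -0.5, -8.1]
finger_gap: 0.598
grip_force: 50.1
```

```bash
python3 -m inch '{"travel":[[-0.0005,0,0],[-0.001,0,0],[-0.0015,0,0],[-0.002,0,0],[-0.002,0,0]],"rot":[[0,0,0],[0,0,0],[0,0,0],[0,0,0],[0,0,0]]}'
python3 look.py s13; python3 thin.py s13 .60 .625 .09
```

```text
clock: 24.42
position: [0.5957, 0.0002, 0.089]
orientation: [[-0.997, 0.072, -0.005], [0.072, 0.997, 0.0], [0.005, -0.0, -1.0]]
contact_force: [-7.3, 0.4, -3.5]
finger_gap: 0.596
grip_force: 50.4
0.6 (array([-0.0031,  0.0824]), np.float64(0.000940877484075047), 100) pin-coup y -0.00018346122061696285 z 0.0006167567099614468
0.6125 (array([-0.0043,  0.0826]), np.float64(0.000876110656768945), 102) pin-coup y 9.218148643402695e-05 z 0.0003921435392971323
0.6 (array([-0.0037,  0.0826]), np.float64(0.0008856135155112493), 198) pin-coup y -3.518486505974449e-05 z 0.00044008748476272175
0.6 0.109; 0.603 0.1118; 0.606 0.1102; 0.609 0.1092; 0.612 0.111; 0.615 0.1103; 0.618 0.1107; 0.621 0.1092; 0.624 0.1113; 0.627 0.1102; 0.63 0.1099; 0.633 0.1098; 0.636 0.1088; 0.639 None; 0.642 None; 0.645 0.1248; 0.648 0.1242; 0.651 0.1237; 0.654 0.1239; 0.657 0.1236; 0.66 None;
```

It is home at the expected spot (front at about 0.639, 7 N reaction). I'll release it and lift.

```bash
python3 -m inch '{"travel":[[0.0015,0,0],[0.0015,0,0]],"rot":[[0,0,0],[0,0,0]]}' - 25
python3 -m inch '{"travel":[[0,0,0],[0,0,0],[0,0,0],[0,0,0],[0,0,0]],"rot":[[0,0,0],[0,0,0],[0,0,0],[0,0,0],[0,0,0]]}' 1
python3 -m inch '{"travel":[[0,0,-0.01],[0,0,-0.03],[0,0,-0.06],[0,0,-0.09],[0.01,0,-0.12],[0.04,0,-0.15],[0.08,0,-0.16],[0.11,-0.03,-0.16],[0.12,-0.07,-0.16],[0.12,-0.1,-0.16],[0.12,-0.1,-0.16],[0.12,-0.1,-0.16]],"rot":[[0,0,0],[0,0,0],[0,0,0],[0,0,0],[0,0,0],[0,0,0],[0,0,0],[0,0,0],[0,0,0],[0,0,0],[0,0,0],[0,0,0]]}'
python3 look.py s14
python3 - <<'E'
from h import *
np.set_printoptions(precision=4,suppress=True)
W=cloud(np.load("s14.npz")); 
for y,xm,s in((.2505,.611,.134),(-.0022,.596,-.0723)):
    b=box(W,xm-.035,xm+.04,y-.035,y+.035,.085,.113); r=cyl(b,.026,xm); print(r)
    e=box(W,xm-.07,xm+.06,y-.01,y+.01,.1,.113); print(np.sort(e[:,0])[[0,3,-4,-1]])
E
```

```text
clock: 24.63
position: [0.5956, 0.0003, 0.0892]
orientation: [[-0.997, 0.073, -0.001], [0.073, 0.997, -0.0], [0.001, -0.0, -1.0]]
contact_force: [-2.8, -0.3, -8.5]
finger_gap: 0.595
grip_force: 50.0
clock: 25.05
position: [0.5971, 0.0002, 0.09]
orientation: [[-0.997, 0.073, 0.002], [0.073, 0.997, -0.0], [-0.002, 0.0, -1.0]]
contact_force: [0.1, -0.6, 0.3]
finger_gap: 1.0
grip_force: 0.0
clock: 26.05
position: [0.4693, -0.092, 0.2505]
orientation: [[-0.997, 0.076, 0.002], [0.076, 0.997, -0.0], [-0.002, -0.0, -1.0]]
contact_force: [0.5, -0.8, 0.1]
finger_gap: 1.005
grip_force: 0.0
(array([0.2504, 0.0808, 0.132 , 0.0019]), np.float64(0.0014094935736241915))
[0.5681 0.5699 0.6688 0.6705]
(array([-0.0026,  0.0814, -0.071 ,  0.0019]), np.float64(0.0012392529415021154))
[0.5489 0.5507 0.6373 0.6546]
```

View pics/s14.png

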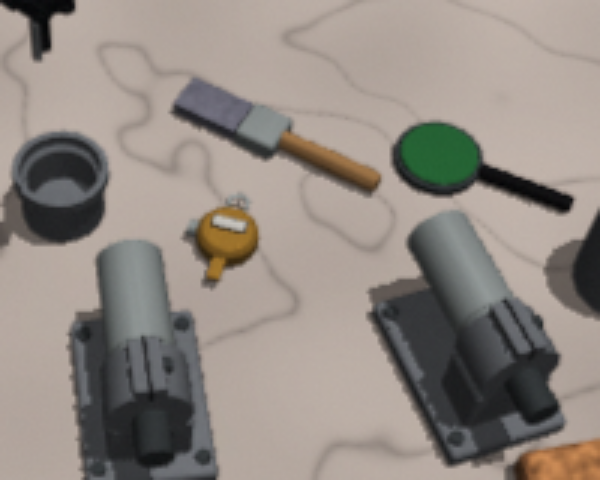

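The crop shows both couplings seated against the collars, thin at (133,290) and thick at (460,265). The bystanders have not moved and the gripper is clear.

```bash
python3 -c "
from station import ctrl
print(ctrl.sign_off())"
```

```text
the job is handed in; nothing more can be done
None
```

I've handed the job in with the wider-bored coupling home on the thick plug and the other home on the thin plug, both released. It took about 26 s, the tool's force reading stayed under about 9 N, and the bystanders look unmoved. The second coupling was not tried on the thick plug: I took it as the tighter one because the first coupling passed there.

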